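# Close up the tool chest

## Robot

A 7-joint arm with a two-finger parallel gripper is mounted at the origin on a cart in front of the work surface, level with it; the furniture and walls round the work are solid. World frame = base frame: x ahead of the robot, y to its left, z up, the work surface at z = 0. Lengths are in m, angles in rad, forces in N, time in s.
With the tool pointing down it reaches from about 0.425 to 1.025 m from the base axis. Payload 3.6 kg.
Tool frame: the origin (TCP) lies on the mounting face of the last link; the fingertips stand 173 mm ahead of it and the grasp point (between the pads) lies 155 mm ahead of it; z points along the fingers, y is the line along which they close (so a half turn about z gives the same grasp; the last joint's range is limited). The gripper opens to 85 mm and grips with 20 to 120 N. Pads are 22 mm wide; open, the fingers measure 114 mm over their backs; the gripper's body (76 mm by 85 mm) begins 54 mm behind the grasp point. The pads swing forward as they close: fully open they stand 13 mm farther back than shut.
Start: joints at [-1.208, 0.591, 0.048, 1.609, -0.033, 0.943, -0.034], TCP at [0.32, 0.651, 0.405] pointing down, gripper open.
Joint ranges: [-2.69, 2.69], [-0.47, 2.24], [-1.27, 1.36], [0.19, 2.51], [-1.53, 4.68], [0.08, 2.07], [-3.09, 3.09]. Speed limits (rad/s): [2.57, 2.57, 3.14, 3.14, 3.14, 3.14, 3.14].

## Interface

Orientations are given as a unit quaternion [w, x, y, z].
In Python, from cell import monitor, optics, finish_job gives the robot as it stands.
- The arm moves only by the tool step_arm, never from a script. Its argument "moves" is a list of rows, each a list of 5 numbers: the closure in counts, from 0 (fully open) to 255 (shut), then the shift along the tool's x, y, z in m, then the turn about the tool's z in degrees. A call has 1 to 12 rows; each row is the pose to reach, as a shift and turn from the pose commanded when the call began, along the tool's axes at that moment; what a row does not reach only later rows make up. A row lasts 1/12 s, in which the tool goes at most 41.7 mm and 7.16 degrees, less where a joint would pass 70% of its speed; a pose out of reach is approached as far as the arm can. A call with a gripper value outside its range is refused whole. The fingers move at their own pace and stop on an object; "force" is the grip in N (left out, the last holds). Time passes only in rows, so rows that repeat a pose let the fingers close. It gives the time, the measured TCP pose, the force, the opening and the grip force at its end, in the units of the state.
- monitor.state(): the state, without advancing time (a new reading comes with each control period).
- optics.snapshot(name): name is "scene" or "top" or "wrist"; returns a dict with "img" (384x512x3 uint8, red, green, blue), "intrinsics" (3x3 intrinsics, pixels), "T" (4x4, takes a point from camera to world coordinates); the wrist camera has in their place "hand_eye" (4x4, takes a point from camera to tool coordinates, whose origin is the TCP and whose axes are the flange's). Camera axes: x right, y down, z forward; pixel columns grow to the right and rows downward; lengths in m; the calibration is good to about 2 mm. The wrist camera is an equidistant fisheye: a pixel r from the principal point sees the ray r / f radians off the axis. A picture is of the moment at which its call begins: read the wrist's pose just before it. There is no depth.
- finish_job(): hands the job in; it is judged then, once.
The state is a dict: "time_s": time; "joint_pos": joint angles; "qd": joint speeds; "joint_efforts": joint torques, N m; "tcp_pos": TCP position; "orientation": TCP orientation; "force": force on the tool from outside, world axes, zero at the start; "ft_torque": the same for the moment, N m; "finger_gap": opening from 0.0 (shut) to 1.0 (fully open); "grasp_force": force on a finger pad.
Only numpy, scipy, OpenCV 4.12 (cv2) and the standard library are available. Lean on these libraries where they do the work, as an engineer would, in place of code of your own. Each camera call takes 0.05 s, during which the arm holds its last target. There are 200 camera calls.

## Task

Close up the small red tool chest with the fingertips: push both open drawers fully home first, and only then push the raised lid down shut, since the lid locks the drawers. Push gently, without slamming, and only from outside: grip nothing, keep the fingers out of the drawers and off the underside of the lid, and leave the loose chuck, fitting and gauge beside the chest alone.

Things in the scene. Friction and masses are not known exactly. Their poses are not given: they have to be found in the camera images.
- chest: low red steel tool chest, fixed to the bench, 180 mm deep (x), 310 mm wide (y), 92 mm high without the lid (98 mm with the lid shut). Origin: centre of its underside, on the bench; its -x side is the front with two drawers side by side, +y its left side seen from the robot, z up. On top is an open tray with two hand tools in it
- left_drawer (a joint): left (+y) drawer: 0 = fully home, its red face flush with the chest front; grows as it slides out toward the chest's front (chest -x), at most 0.12 m. Stays where it is left; moving it takes about 3 to 4 N
- left_drawer_pull (a point): centre of the outer face of the aluminium pull rail of the left drawer: the rail is 120 mm long along the chest's y, 12 mm high and stands 12 mm proud of the drawer face. At 60 mm above the bench. Moves with the drawer; axes as the chest's. When the drawer is home this point is 102 mm before the chest centre (chest x = -0.102), chest y = +0.0745
- right_drawer (a joint): right (-y) drawer: 0 = fully home, its red face flush with the chest front; grows as it slides out toward the chest's front (chest -x), at most 0.12 m. Stays where it is left; moving it takes about 3 to 4 N
- right_drawer_pull (a point): centre of the outer face of the aluminium pull rail of the right drawer: the rail is 120 mm long along the chest's y, 12 mm high and stands 12 mm proud of the drawer face. At 60 mm above the bench. Moves with the drawer; axes as the chest's. When the drawer is home this point is 102 mm before the chest centre (chest x = -0.102), chest y = -0.0745
- lid (a joint): chest lid, rad: 0 = shut (lying level on the chest), grows as the front edge rises, hinged along the chest's rear (+x) top edge. A stiff hinge: stays at any angle; about 3 to 7 N of downward push, 80 to 150 mm from the hinge, moves it
- lid_edge (a point): middle of the lid's front edge, on its outer (upper) face. The lid is a flat red plate 6 mm thick, 186 mm from the hinge line to the front edge, 314 mm wide; its axes are the chest's when shut, z is the outward normal of the outer face
- lid_hinge (a point): middle of the lid's hinge line: chest x = +0.090, y = 0, 92 mm above the bench; the lid's outer face lies 6 mm above (outward of) this line
- left_inside: the inside of the left drawer: the dark box behind its red face (its 50 mm high inner front wall begins 4 mm behind the red outer face) and the tools in it; fixed to the drawer. Origin when home: at bench level, chest x = 0, chest y = +0.0745. Not to be touched by the fingers
- right_inside: the inside of the right drawer: the dark box behind its red face (its 50 mm high inner front wall begins 4 mm behind the red outer face) and the tools in it; fixed to the drawer. Origin when home: at bench level, chest x = 0, chest y = -0.0745. Not to be touched by the fingers
- lid_underside: the dark lining of the lid's underside, which begins 10 mm in from the lid's aluminium-trimmed front edge (the edge itself may be touched); fixed to the lid, origin on the hinge line. Not to be touched by the fingers
- chuck: loose bystander: keyless drill chuck standing upright, 43 mm across, 50 mm high, origin at the centre of its underside
- fitting: loose bystander: brass hose fitting lying down, 23x50x31 mm, origin at the centre of its underside
- gauge: loose bystander: round black pressure gauge lying face up, 101x76x38 mm, origin at the centre of its underside

How it is judged:
On the way, in this order (a step that is already met when the one before it is completed fails the run):
1. both drawers are fully home while the lid is still up (value of joint each of left_drawer, right_drawer below 0.004 m and value of joint lid above 0.5 rad), for 0.2 s.
2. the lid is shut (value of joint lid below 0.04 rad), for 0.2 s.
At the end, for the whole second after the job is handed in: both drawers within 4 mm of home, the lid within 0.04 rad of shut and at rest, the chuck, fitting and gauge within 10 mm of where they stood (value of joint each of left_drawer, right_drawer below 0.004 m and value of joint lid between -0.04 and 0.04 rad and velocity of joint lid between -0.05 and 0.05 rad/s and distance of each of chuck, fitting, gauge from where it was at the start of the episode below 0.01 m); the robot touches nothing.
It fails at once if a drawer is slammed (faster than 0.35 m/s) (velocity of joint any of left_drawer, right_drawer below -0.35 m/s).
It fails at once if the lid is slammed (faster than 2.5 rad/s) (velocity of joint lid below -2.5 rad/s).
It fails at once if a finger touches the inside of a drawer or the underside of the lid (as in gripping its wall or edge) (contact force between the fingers and left_inside above 1 N or contact force between the fingers and right_inside above 1 N or contact force between the fingers and lid_underside above 1 N).
It fails at once if a bystander is moved more than 10 mm, lifted or knocked over (distance of any of chuck, fitting, gauge from where it was at the start of the episode above 0.01 m or angle between chuck's own z axis and vertical above 0.3 rad).
It also fails if it takes over 51 s, if anything falls off the work surface, if the arm or the gripper's body presses on something with over 40 N, if the wrist force passes 120 N, or if a joint passes its speed limit or range.

## Working session

There is one attempt and no reset: what is moved stays moved. The work goes in short steps, Python scripts to look and compute and a tool call to move; the robot and the scene stay as the last step left them, time stands still between calls to the robot, and variables do not carry over. Pictures are saved under pics/ and viewed, at most 10 in all, crops included, and the job is handed in when it is done.

Besides the shell and the picture viewer there is one more tool, called in YAML: its name, and indented under it one key for each argument. step_arm: Moves the arm, as the interface text tells. Its arguments: {"type":"object","properties":{"moves":{"type":"array","items":{"type":"array","items":{"type":"number"}}},"force":{"type":"number"}},"required":["moves"]}

```bash
mkdir -p pics; python3 - <<'E'
from cell import monitor, optics
import cv2, numpy as np, pickle
d={}
for n in("scene","top"):
    s=optics.snapshot(n); d[n]=s
    cv2.imwrite(f"pics/{n}0.png",cv2.resize(s["img"][:,:,::-1],(768,576)))
    print(n,s["intrinsics"],s["T"])
pickle.dump(d,open("d0.pkl","wb"))
s=monitor.state();print(s["time_s"],s["tcp_pos"],s["orientation"],s["force"],s["finger_gap"])
E
```

```text
scene [[361.68436832   0.         254.21053751]
 [  0.         361.68436832 188.39937902]
 [  0.           0.           1.        ]] [[-0.69765002 -0.42250293  0.57859807  0.1461429 ]
 [-0.7163366   0.42499992 -0.55338679  0.55584529]
 [-0.01209659 -0.80054128 -0.59915552  0.59928544]
 [ 0.          0.          0.          1.        ]]
top [[371.58107565   0.         255.74080643]
 [  0.         371.58107565 193.81013717]
 [  0.           0.           1.        ]] [[-2.01639071e-02 -9.88463246e-01  1.50112721e-01  5.03926407e-01]
 [-9.99792850e-01  2.03512901e-02 -2.87969402e-04  8.03536603e-02]
 [-2.77034036e-03 -1.50087432e-01 -9.88668847e-01  9.94788569e-01]
 [ 0.00000000e+00  0.00000000e+00  0.00000000e+00  1.00000000e+00]]
0.1 [0.31958964 0.65032167 0.40365145] [-1.81430195e-04  2.26390200e-01  9.74036174e-01 -9.88155131e-04] [ 0.36299129 -0.10323374  0.92972117] 0.9989525770754238
```

View pics/scene0.png

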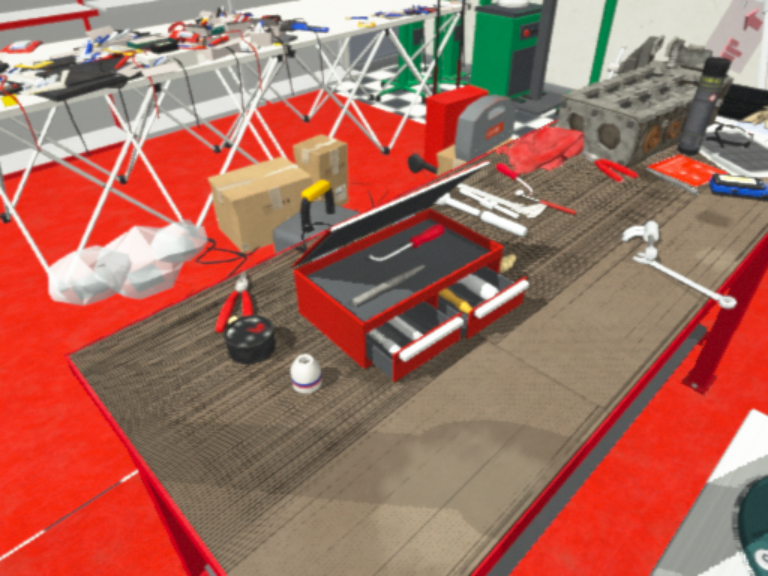

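View pics/top0.png

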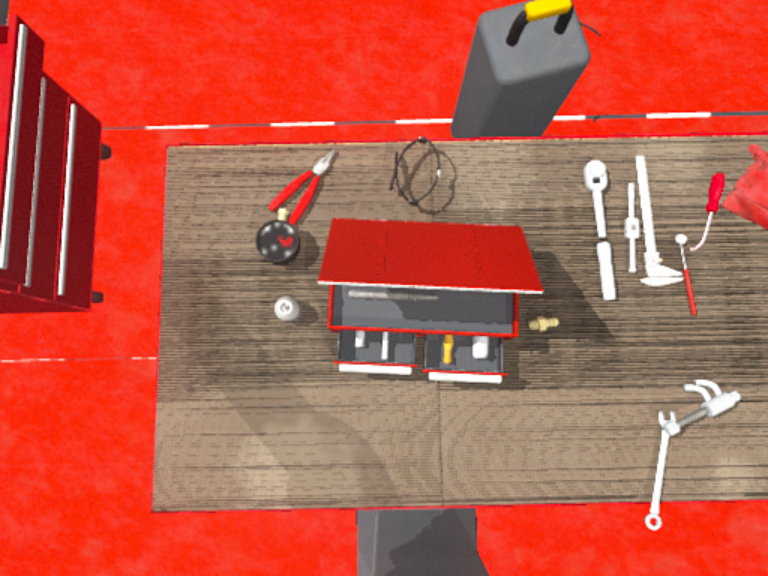

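The top view (768 px scale) shows the chest front rim at row ~330 and the rails at about (375,369) and (465,378). The lid's front trim runs (320,281)–(541,291). The chuck is at (287,308), the gauge at (278,242) and the fitting at (543,324). The arm is out of view.

```bash
cat > h.py <<'E'
import numpy as np
def ray(s,u,v):
    K=s["intrinsics"];T=s["T"]
    d=T[:3,:3]@np.linalg.solve(K,[u,v,1.]);return T[:3,3],d
def onz(s,u,v,z):
    o,d=ray(s,u,v);return o+d*(z-o[2])/d[2]
def proj(s,p):
    T=s["T"];c=T[:3,:3].T@(np.asarray(p)-T[:3,3]);q=s["intrinsics"]@c;return q[:2]/q[2]
E
python3 - <<'E'
import pickle,cv2,numpy as np
from h import *
d=pickle.load(open("d0.pkl","rb"));s=d["top"];im=s["img"].astype(int)
white=(im.min(2)>170).astype(np.uint8)
n,l,st,c=cv2.connectedComponentsWithStats(white)
for i in range(1,n):
    x,y,w,h,a=st[i]
    if 190<x+w and x<380 and 160<y<270 and w>25:
        m=np.argwhere(l==i)[:,::-1].astype(np.float32)
        bp=cv2.boxPoints(cv2.minAreaRect(m)); print("rail/trim",st[i],bp.round(1).tolist())
        for z in(.066,):print([onz(s,*p,z)[:2].round(4).tolist() for p in bp])
R=(im[:,:,0]>130)&(im[:,:,1]<70)&(im[:,:,2]<70)
# front rim: lowest red per column between lid edge and drawers (rows 205..228)
P=[]
for u in range(224,342,4):
    r=[v for v in range(207,226) if R[v,u]]
    if r:P.append((u,min(r),max(r)))
print(P)
cv2.imwrite("pics/crop.png",cv2.resize(s["img"][140:260,170:380,::-1],None,fx=3.8,fy=3.8,interpolation=cv2.INTER_NEAREST))
E
```

```text
rail/trim [212 187 150   9 275] [[212.0, 189.0], [212.10000610351562, 186.89999389648438], [361.0, 193.60000610351562], [360.8999938964844, 195.6999969482422]]
[[0.6595, 0.1908], [0.665, 0.1905], [0.64, -0.1859], [0.6346, -0.1853]]
rail/trim [232 194  26   4  59] [[231.89999389648438, 196.6999969482422], [232.10000610351562, 193.89999389648438], [257.1000061035156, 195.60000610351562], [256.8999938964844, 198.5]]
[[0.6388, 0.1405], [0.646, 0.1399], [0.6402, 0.0768], [0.6329, 0.0774]]
rail/trim [226 243  48   7 246] [[225.8000030517578, 247.10000610351562], [226.0, 242.0], [273.20001220703125, 244.1999969482422], [272.8999938964844, 249.3000030517578]]
[[0.5131, 0.1568], [0.5257, 0.1561], [0.5178, 0.0394], [0.5053, 0.0404]]
rail/trim [286 248  49   8 251] [[285.79998779296875, 252.8000030517578], [286.0, 247.6999969482422], [334.1000061035156, 249.89999389648438], [333.8999938964844, 255.10000610351562]]
[[0.4961, 0.0089], [0.5086, 0.0079], [0.5008, -0.1107], [0.4882, -0.1095]]
[(224, 217, 220), (228, 218, 219), (232, 218, 219), (236, 218, 219), (240, 218, 219), (244, 218, 220), (248, 219, 220), (252, 219, 220), (256, 219, 220), (260, 219, 221), (264, 219, 221), (268, 220, 221), (272, 220, 221), (276, 220, 221), (280, 220, 223), (284, 220, 222), (288, 220, 222), (292, 221, 222), (296, 221, 222), (300, 221, 222), (304, 221, 223), (308, 221, 223), (312, 222, 223), (316, 222, 223), (320, 222, 223), (324, 222, 223), (328, 222, 224), (332, 222, 224), (336, 223, 224), (340, 223, 224)]
```

View pics/crop.png

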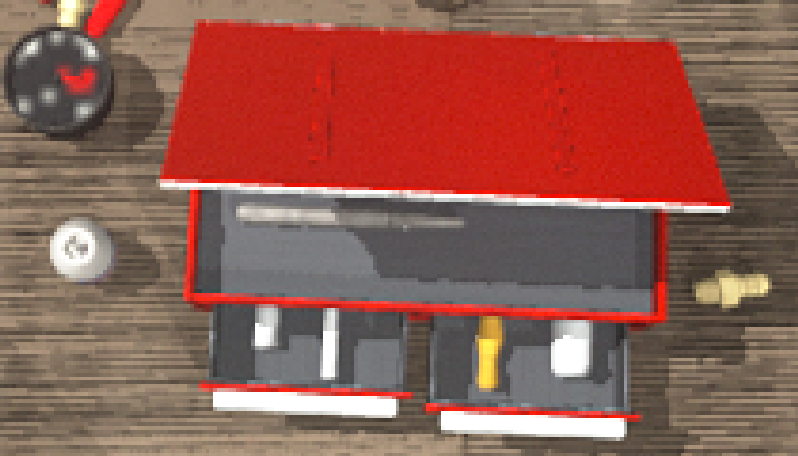

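```bash
python3 - <<'E'
import pickle,cv2,numpy as np
from h import *
d=pickle.load(open("d0.pkl","rb"));s=d["top"]
A=onz(s,219.2,219.6,.092);B=onz(s,345.5,225,.092)
yv=(A-B);L=np.linalg.norm(yv);yv/=L;xv=np.array([yv[1],-yv[0],0]);yaw=np.arctan2(xv[1],xv[0])
C=(A+B)/2+xv*.09;C[2]=0
print("width",L,"yaw",yaw,"C",C)
loc=lambda p:(np.array([xv@(p-C),yv@(p-C),p[2]])).round(4)
for n,q in dict(L0=(226,247.6),L1=(273,249.8),R0=(286,253.3),R1=(334,255.6)).items():
    p=onz(s,*q,.054);print(n,p.round(4),loc(p), "bottom; ztop:",loc(onz(s,*q,.066)))
for q in((221.8,145.3),(347.6,150.5)):print("rear",loc(onz(s,*q,.098)))
# lid front edge: intersect ray with circle about hinge
from scipy.optimize import brentq
for q in((212,188.),(361,195)):
    o,dd=ray(s,*q)
    def f(z):
        p=o+dd*(z-o[2])/dd[2];l=loc(p);return np.hypot(l[0]-.09,l[2]-.092)-np.hypot(.186,.004)
    z=brentq(f,.16,.3);p=loc(o+dd*(z-o[2])/dd[2]);print("edge",p,"ang",np.arctan2(p[2]-.092,.09-p[0]))
for n,q in dict(chuck=(191.5,205),gauge=(185,162),fit=(362,216)).items():print(n,onz(s,*q,.03).round(3),loc(onz(s,*q,.03)))
for n in("scene",):
  t=d[n]
  for c in((-.09,.155,.092),(-.09,-.155,.092),(.09,.155,.092)):
    print(n,c,2*1*proj(t,C+c[0]*xv+c[1]*yv+np.array([0,0,c[2]]))*.75)
E
```

```text
width 0.30682510769687654 yaw -0.06312027875371681 C [0.65953406 0.01145211 0.        ]
L0 [0.512  0.1574 0.054 ] [-0.1565  0.1363  0.054 ] bottom; ztop: [-0.1565  0.1353  0.066 ]
L1 [0.5041 0.0397 0.054 ] [-0.1569  0.0184  0.054 ] bottom; ztop: [-0.1569  0.0189  0.066 ]
R0 [0.4948 0.0075 0.054 ] [-0.1641 -0.0143  0.054 ] bottom; ztop: [-0.1641 -0.0134  0.066 ]
R1 [ 0.4868 -0.1121  0.054 ] [-0.1646 -0.1342  0.054 ] bottom; ztop: [-0.1646 -0.1317  0.066 ]
rear [0.0948 0.157  0.098 ]
rear [ 0.0946 -0.156   0.098 ]
edge [-0.0353  0.1579  0.2295] ang 0.8317879929685169
edge [-0.0367 -0.1532  0.2282] ang 0.821517860257001
chuck [0.624 0.249 0.03 ] [-0.0502  0.2345  0.03  ]
gauge [0.74  0.267 0.03 ] [0.0641 0.2597 0.03  ]
fit [ 0.586 -0.195  0.03 ] [-0.06   -0.2107  0.03  ]
scene (-0.09, 0.155, 0.092) [366.39652908 324.88849851]
scene (-0.09, -0.155, 0.092) [506.64528387 245.48358394]
scene (0.09, 0.155, 0.092) [295.8071373  269.66202975]
```

step_arm:
  moves:
    - [255, -0.01, -0.012, 0, -1]
    - [255, -0.03, -0.035, 0, -3]
    - [255, -0.055, -0.064, 0, -5]
    - [255, -0.08, -0.093, 0, -7]
    - [255, -0.105, -0.122, 0, -9]
    - [255, -0.13, -0.151, 0, -11.5]
    - [255, -0.155, -0.18, 0, -14]
    - [255, -0.18, -0.209, 0, -16.5]
    - [255, -0.205, -0.238, 0, -19]
    - [255, -0.23, -0.267, 0, -21]
    - [255, -0.245, -0.284, 0, -22.6]
    - [255, -0.25, -0.29, 0, -22.6]
  force: 20

```text
time_s: 1.1
tcp_pos: [0.4171, 0.2752, 0.4043]
orientation: [-0.0, 0.034, 0.999, -0.002]
force: [-0.5, 0.1, -0.3]
finger_gap: -0.001
grasp_force: 0.0
```

step_arm:
  moves:
    - [255, -0.005, -0.015, 0, 0]
    - [255, -0.015, -0.045, 0.01, 0]
    - [255, -0.025, -0.075, 0.03, 0]
    - [255, -0.035, -0.105, 0.055, 0]
    - [255, -0.045, -0.135, 0.08, 0]
    - [255, -0.055, -0.16, 0.105, 0]
    - [255, -0.058, -0.173, 0.13, 0]
    - [255, -0.058, -0.173, 0.155, 0]
    - [255, -0.058, -0.173, 0.175, 0]
    - [255, -0.058, -0.173, 0.183, 0]
    - [255, -0.058, -0.173, 0.183, 0]
    - [255, -0.058, -0.173, 0.183, 0]

```text
time_s: 2.1
tcp_pos: [0.4636, 0.1048, 0.2217]
orientation: [-0.0, 0.031, 1.0, 0.0]
force: [-0.2, -1.0, 2.2]
finger_gap: -0.001
grasp_force: 0.0
```

```bash
python3 - <<'E'
from cell import monitor, optics
import cv2
s=optics.snapshot("top")
cv2.imwrite("pics/top1.png",cv2.resize(s["img"][140:290,170:380,::-1],None,fx=3.8,fy=3.8,interpolation=cv2.INTER_NEAREST))
s=monitor.state();print(s["tcp_pos"],s["orientation"],s["force"])
E
```

```text
[0.46373633 0.10471896 0.22230668] [5.53829302e-04 3.06654475e-02 9.99529482e-01 3.71177956e-04] [-0.39076169  0.82205524  0.05723467]
```

View pics/top1.png

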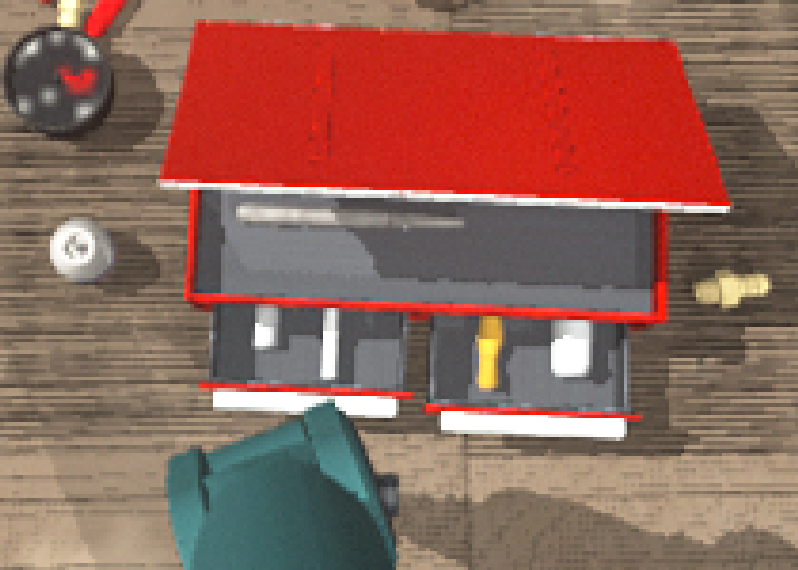

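The fingertips are in front of the left rail with about 33 mm to go. Next I push slowly.

step_arm:
  moves:
    - [255, -0.01, -0.003, 0, 0]
    - [255, -0.02, -0.006, 0, 0]
    - [255, -0.026, -0.006, 0, 0]
    - [255, -0.032, -0.006, 0, 0]
    - [255, -0.039, -0.006, 0, 0]
    - [255, -0.046, -0.006, 0, 0]
    - [255, -0.053, -0.006, 0, 0]
    - [255, -0.06, -0.006, 0, 0]
    - [255, -0.067, -0.006, 0, 0]
    - [255, -0.073, -0.006, 0, 0]
    - [255, -0.078, -0.006, 0, 0]
    - [255, -0.08, -0.006, 0, 0]

```text
time_s: 3.15
tcp_pos: [0.5439, 0.0925, 0.2216]
orientation: [0.0, 0.031, 1.0, -0.0]
force: [-1.9, -1.5, 1.2]
finger_gap: -0.002
grasp_force: 1.2
```

step_arm:
  moves:
    - [255, -0.003, 0, 0, 0]
    - [255, -0.005, 0, 0, 0]
    - [255, -0.007, 0, 0, 0]
    - [255, -0.009, 0, 0, 0]
    - [255, -0.009, 0, 0, 0]

```text
time_s: 3.57
tcp_pos: [0.5522, 0.0922, 0.2217]
orientation: [0.0, 0.031, 1.0, -0.0]
force: [-0.9, -1.7, -0.0]
finger_gap: -0.002
grasp_force: 0.9
```

step_arm:
  moves:
    - [255, -0.002, 0, 0, 0]
    - [255, -0.004, 0, 0, 0]
    - [255, -0.006, 0, 0, 0]
    - [255, -0.006, 0, 0, 0]

```text
time_s: 3.9
tcp_pos: [0.5559, 0.0922, 0.2215]
orientation: [-0.003, 0.031, 1.0, -0.0]
force: [-6.5, 0.0, 4.2]
finger_gap: -0.003
grasp_force: 3.4
```

```bash
python3 - <<'E'
from cell import monitor, optics
import cv2
s=optics.snapshot("scene")
cv2.imwrite("pics/sc1.png",cv2.resize(s["img"][90:290,170:390,::-1],None,fx=3,fy=3,interpolation=cv2.INTER_CUBIC))
s=monitor.state();print(s["tcp_pos"],s["force"])
E
```

```text
[0.55588024 0.09221794 0.22151903] [-6.67316254 -1.98795458  3.68159064]
```

View pics/sc1.png

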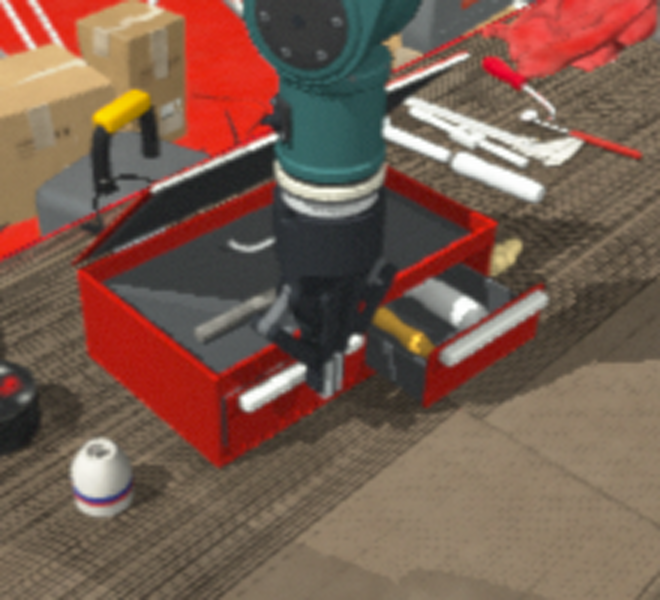

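The left drawer looks home, with the face flush at crop (290,385). I'll confirm by pressing slightly harder, then back off.

step_arm:
  moves:
    - [255, -0.002, 0, 0, 0]
    - [255, -0.003, 0, 0, 0]
    - [255, -0.003, 0, 0, 0]

```text
time_s: 4.2
tcp_pos: [0.5569, 0.0923, 0.2213]
orientation: [-0.006, 0.031, 1.0, -0.001]
force: [-10.5, 0.5, 8.5]
finger_gap: -0.0
grasp_force: 5.4
```

step_arm:
  moves:
    - [255, 0.015, 0, 0, 0]
    - [255, 0.04, 0, 0, 0]
    - [255, 0.065, 0, 0, 0]
    - [255, 0.09, 0, 0, 0]
    - [255, 0.1, -0.015, 0, 0]
    - [255, 0.1, -0.04, 0, 0]
    - [255, 0.1, -0.065, 0, 0]
    - [255, 0.1, -0.09, 0, 0]
    - [255, 0.1, -0.115, 0, 0]
    - [255, 0.1, -0.14, 0, 0]
    - [255, 0.1, -0.149, 0, 0]
    - [255, 0.1, -0.149, 0, 0]

```text
time_s: 5.2
tcp_pos: [0.453, -0.053, 0.2221]
orientation: [0.002, 0.034, 0.999, -0.0]
force: [0.3, 0.3, -0.2]
finger_gap: -0.002
grasp_force: 0.0
```

step_arm:
  moves:
    - [255, -0.01, 0, 0, 0]
    - [255, -0.02, 0, 0, 0]
    - [255, -0.027, 0, 0, 0]
    - [255, -0.034, 0, 0, 0]
    - [255, -0.041, 0, 0, 0]
    - [255, -0.048, 0, 0, 0]
    - [255, -0.055, 0, 0, 0]
    - [255, -0.062, 0, 0, 0]
    - [255, -0.069, 0, 0, 0]
    - [255, -0.076, 0, 0, 0]
    - [255, -0.083, 0, 0, 0]
    - [255, -0.088, 0, 0, 0]

```text
time_s: 6.2
tcp_pos: [0.5405, -0.0564, 0.2217]
orientation: [0.0, 0.031, 1.0, -0.0]
force: [-0.9, 1.2, -1.8]
finger_gap: 0.002
grasp_force: 1.3
```

step_arm:
  moves:
    - [255, -0.003, 0, 0, 0]
    - [255, -0.005, 0, 0, 0]
    - [255, -0.007, 0, 0, 0]
    - [255, -0.009, 0, 0, 0]
    - [255, -0.011, 0, 0, 0]
    - [255, -0.011, 0, 0, 0]

```text
time_s: 6.7
tcp_pos: [0.5469, -0.057, 0.2214]
orientation: [-0.005, 0.031, 0.999, -0.0]
force: [-10.3, 2.1, 6.4]
finger_gap: 0.002
grasp_force: 4.8
```

step_arm:
  moves:
    - [255, 0.015, 0, 0, 0]
    - [255, 0.04, 0, 0, 0]
    - [255, 0.06, 0, 0, 0]
    - [255, 0.06, 0.01, -0.025, 0]
    - [255, 0.06, 0.025, -0.055, 0]
    - [255, 0.06, 0.04, -0.085, 0]
    - [255, 0.06, 0.055, -0.115, 0]
    - [255, 0.06, 0.07, -0.145, 0]
    - [255, 0.06, 0.076, -0.175, 0]
    - [255, 0.06, 0.076, -0.205, 0]
    - [255, 0.06, 0.076, -0.235, 0]
    - [255, 0.06, 0.076, -0.242, 0]

```text
time_s: 7.7
tcp_pos: [0.4976, 0.0227, 0.4697]
orientation: [0.007, 0.031, 0.999, 0.001]
force: [-0.0, 0.2, -0.7]
finger_gap: 0.005
grasp_force: 0.0
```

```bash
python3 - <<'E'
from cell import monitor, optics
import cv2,numpy as np
a=optics.snapshot("top")["img"][140:290,170:380,::-1];b=optics.snapshot("scene")["img"][110:260,170:380,::-1]
cv2.imwrite("pics/both.png",cv2.resize(np.vstack([a,b]),None,fx=2,fy=2,interpolation=cv2.INTER_CUBIC))
s=monitor.state();print(s["tcp_pos"],s["force"])
E
```

```text
[0.49659741 0.02235885 0.46641756] [-0.02188915 -0.91804112  0.32004693]
```

View pics/both.png

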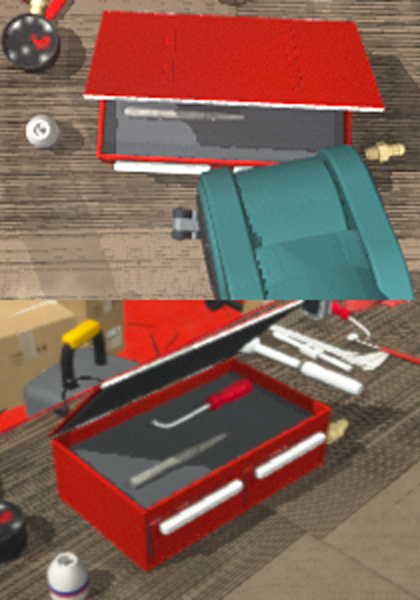

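Both drawers are flush. The rails are against the front at (200,507) and (290,455) in the lower half, and the lid is still up. Next I move over the lid.

step_arm:
  moves:
    - [255, -0.012, 0, 0, 0]
    - [255, -0.035, 0, 0, 0]
    - [255, -0.06, 0, 0, 0]
    - [255, -0.085, 0, 0, 0]
    - [255, -0.11, 0, 0, 0]
    - [255, -0.135, 0, 0, 0]
    - [255, -0.155, 0, 0, 0]
    - [255, -0.168, 0, 0, 0]
    - [255, -0.168, 0, 0.02, 0]
    - [255, -0.168, 0, 0.04, 0]
    - [255, -0.168, 0, 0.05, 0]
    - [255, -0.168, 0, 0.055, 0]

```text
time_s: 8.8
tcp_pos: [0.6626, 0.0118, 0.4044]
orientation: [-0.003, 0.031, 1.0, -0.0]
force: [0.3, 0.0, -0.8]
finger_gap: 0.001
grasp_force: 0.0
```

step_arm:
  moves:
    - [255, 0, 0, 0.005, 0]
    - [255, 0, 0, 0.011, 0]
    - [255, 0, 0, 0.017, 0]
    - [255, 0, 0, 0.023, 0]
    - [255, 0.002, 0, 0.029, 0]
    - [255, 0.004, 0, 0.035, 0]
    - [255, 0.006, 0, 0.041, 0]
    - [255, 0.008, 0, 0.047, 0]
    - [255, 0.01, 0, 0.053, 0]
    - [255, 0.012, 0, 0.059, 0]
    - [255, 0.014, 0, 0.065, 0]
    - [255, 0.016, 0, 0.07, 0]

```text
time_s: 9.8
tcp_pos: [0.6465, 0.0133, 0.3379]
orientation: [-0.001, 0.031, 1.0, -0.0]
force: [-1.2, -0.4, 4.6]
finger_gap: -0.004
grasp_force: 1.7
```

step_arm:
  moves:
    - [255, 0.002, 0, 0.006, 0]
    - [255, 0.004, 0, 0.012, 0]
    - [255, 0.006, 0, 0.018, 0]
    - [255, 0.008, 0, 0.024, 0]
    - [255, 0.01, 0, 0.03, 0]
    - [255, 0.012, 0, 0.036, 0]
    - [255, 0.014, 0, 0.042, 0]
    - [255, 0.016, 0, 0.047, 0]
    - [255, 0.018, 0, 0.052, 0]
    - [255, 0.02, 0, 0.056, 0]
    - [255, 0.02, 0, 0.058, 0]
    - [255, 0.02, 0, 0.058, 0]

```text
time_s: 10.8
tcp_pos: [0.6271, 0.0145, 0.2802]
orientation: [-0.0, 0.031, 1.0, -0.0]
force: [0.2, -0.2, 0.8]
finger_gap: -0.001
grasp_force: 0.2
```

step_arm:
  moves:
    - [255, 0, 0, 0.003, 0]
    - [255, 0, 0, 0.005, 0]
    - [255, 0, 0, 0.007, 0]
    - [255, 0, 0, 0.008, 0]
    - [255, 0, 0, 0.008, 0]

```text
time_s: 11.22
tcp_pos: [0.6266, 0.0145, 0.2722]
orientation: [-0.001, 0.031, 1.0, -0.0]
force: [0.1, -0.9, -1.2]
finger_gap: -0.001
grasp_force: 0.1
```

step_arm:
  moves:
    - [255, 0, 0, 0.002, 0]
    - [255, 0, 0, 0.004, 0]
    - [255, 0, 0, 0.005, 0]
    - [255, 0, 0, 0.005, 0]

```text
time_s: 11.55
tcp_pos: [0.6267, 0.0146, 0.2713]
orientation: [-0.001, 0.031, 1.0, -0.0]
force: [-7.4, -0.6, 26.2]
finger_gap: 0.005
grasp_force: 13.2
```

step_arm:
  moves:
    - [255, 0, 0, 0, 0]
    - [255, 0, 0, 0, 0]
    - [255, 0, 0, -0.005, 0]
    - [255, 0, 0, -0.02, 0]
    - [255, 0, 0, -0.045, 0]
    - [255, 0, 0, -0.07, 0]
    - [255, 0, 0, -0.1, 0]
    - [255, 0, 0, -0.12, 0]
    - [255, 0, 0, -0.125, 0]
    - [255, 0, 0, -0.125, 0]

```text
time_s: 12.38
tcp_pos: [0.6275, 0.0145, 0.3942]
orientation: [0.002, 0.031, 1.0, 0.0]
force: [0.1, -0.5, -0.2]
finger_gap: 0.002
grasp_force: 0.0
```

```bash
python3 - <<'E'
from cell import monitor, optics
import cv2,numpy as np
a=optics.snapshot("top")["img"][120:270,160:380,::-1];b=optics.snapshot("scene")["img"][110:260,150:370,::-1]
cv2.imwrite("pics/both2.png",cv2.resize(np.vstack([a,b]),None,fx=2,fy=2,interpolation=cv2.INTER_CUBIC))
s=monitor.state();print(s["tcp_pos"],s["force"])
E
```

```text
[0.62649486 0.01443057 0.39147463] [ 0.13574075  0.31878109 -0.52190626]
```

View pics/both2.png

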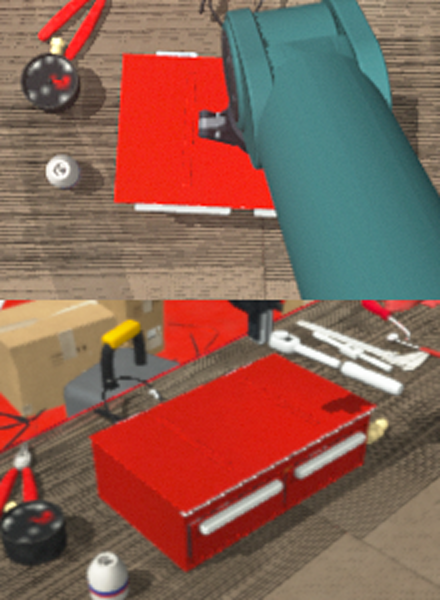

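The lid lies level, both rails sit at the front (lower half, (240,507) and (330,455)), and the chuck, gauge and fitting are in place.

```bash
python3 -c "
from cell import finish_job
print(finish_job())"
```

```text
the job is handed in; nothing more can be done
None
```

I pushed both drawers home first and then shut the lid gently. The last pictures show the chest closed and the chuck, gauge and fitting where they stood. The job is handed in, but the call returned no verdict.

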